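Check the charge of an anaerobic jar with a rod gauge

ROBOT

A 6-joint arm with a two-finger parallel gripper is mounted at the origin on a cart in front of the work surface, level with it; the furniture and walls round the work are solid. World frame = base frame: x ahead of the robot, y to its left, z up, the work surface at z = 0. Lengths are in m, angles in rad, forces in N, time in s.
With the tool pointing down it reaches from about 0.425 to 1.125 m from the base axis. Payload 14.9 kg.
Tool frame: the origin (TCP) lies at the very end of the fingers, on their centre line; the grasp point (between the pads) lies 19 mm behind it; z points along the fingers, y is the line along which they close (so a half turn about z gives the same grasp; the last joint's range is limited). The gripper opens to 91 mm and grips with 3 to 60 N. Pads are 32 mm wide; open, the fingers measure 118 mm over their backs; the gripper's body (76 mm by 178 mm) begins 60 mm behind the grasp point.
Start: joints at [1.238, 0.379, 1.734, -0, 1.028, -0.033], TCP at [0.207, 0.669, 0.214] pointing down, gripper open.
Joint ranges: [-2.77, 2.77], [-0.74, 2.19], [0, 2.66], [-1.06, 4.2], [0.31, 2.87], [-3.08, 3.08]. Speed limits (rad/s): [1.89, 1.89, 2.39, 3.14, 3.14, 3.14].

INTERFACE

Orientations are given as a 3x3 rotation matrix whose columns are the frame's x, y, z axes.
In Python, from workcell import sense, optics, hand_in gives the robot as it stands.
- The arm moves only by the tool drive_tool, never from a script. Its argument "series" is a list of rows, each a list of 6 numbers: the shift along the tool's x, y, z scaled (see below), then the turn, a rotation vector about the tool's x, y, z scaled (see below). In form: [[dx, dy, dz, rx, ry, rz], ...]. A call has 1 to 12 rows; each row shifts and turns the commanded pose from where the row before left it, along the tool's axes as they then stand; what a row does not reach is not made up. The controller multiplies each number of a shift by 0.25 m and each number of a turn by 6 degrees. A row lasts 1/12 s, in which the tool goes at most 41.7 mm and 7.16 degrees, less where a joint would pass 70% of its speed; a pose out of reach is approached as far as the arm can. A call with a number of a shift or a turn outside -1 to 1 is refused whole. A call with a gripper value outside its range is refused whole. "jaw" is the opening, from -1 (shut) to 1 (fully open), set as the call begins (left out, the last holds). The fingers move at their own pace and stop on an object; "force" is the grip in N (left out, the last holds). Time passes only in rows, so rows that do not move let the fingers close. It gives the time, the measured TCP pose, the force, the opening and the grip force at its end, in the units of the state.
- sense(): the state, without advancing time (a new reading comes with each control period).
- optics.camera(name): name is "scene" or "top" or "wrist"; returns the picture (420x560x3 uint8, red, green, blue); there is no depth.
- optics.get_calibration(name): a dict with "fx", "fy", "cx", "cy" (pixels), "k1" (the pictures are not rectified: a ray, as slopes to the right and down, at radius r is drawn at 1 + k1 r^2 times it, then the intrinsics apply), "rvec" (rotation vector, rad) and "tvec" (3), from world to camera coordinates, as OpenCV has them; the wrist camera has in their place "T_tool_cam" (4x4, takes a point from camera to tool coordinates, whose origin is the TCP and whose axes are the flange's). Camera axes: x right, y down, z forward; pixel columns grow to the right and rows downward; lengths in m; the calibration is good to about 2 mm. A picture is of the moment at which its call begins: read the wrist's pose just before it. get_calibration takes no time and is no camera call.
- hand_in(): hands the job in; it is judged then, once.
The state is a dict: "time": time; "q": joint angles; "qvel": joint speeds; "joint_efforts": joint torques, N m; "tcp_pos": TCP position; "eef_rot": TCP orientation; "ft_force": force on the tool from outside, world axes, zero at the start; "torque": the same for the moment, N m; "finger_gap": finger opening in m; "gripper_force": force on a finger pad.
Only numpy, scipy, OpenCV 4.12 (cv2) and the standard library are available. Lean on these libraries where they do the work, as an engineer would, in place of code of your own. Each camera call takes 0.05 s, during which the arm holds its last target. There are 200 camera calls.

TASK

Take the pressure gauge out of its stand and check the charge of the culture jar: press the gauge squarely down over the valve stem on the lid and keep it sealed there with about 16 N (never more than 25 N) for a good second, so that the pressure pushes the rod out. Then put the gauge back upright in its stand with the rod still standing out, without touching the rod, so that the reading can be noted; leave the jar and the things round it alone.

Things in the scene. Friction and masses are not known exactly. Their poses are not given: they have to be found in the camera images.
- jar: culture jar, fixed to the worktop: clear round pot with culture dishes inside and a steel lid, 127 mm across, held by three clips; lid top 106 mm above the worktop. Origin: centre of its underside, z up. On the lid, along the jar's own x axis, stand the charging valve (brass, slender stem) at x = -28 mm and a vent cap at x = +28 mm
- vent_cap (a point): top of the black domed vent cap on the lid, 25 mm across, 17 mm high; not used, leave it alone
- valve_base (a point): point on the valve's upright axis at the top of the brass nut on the lid, 112 mm above the worktop. The valve is screwed more or less far into the nut: above this point come 2 to 12 mm of thread, a brass flange 3 mm thick and a black rubber washer 25 mm across, 4 mm thick; its top is thus 9 to 19 mm above this point
- lid_centre (a point): centre of the lid's top. The valve's parts above its washer: brass stem, 10 mm diameter, its tapered end 12 mm above the washer's top; steel core pin, 4 mm diameter, its tip 20 mm above the washer's top. The pin gives way at 5 to 10 N, depending on the hidden pressure; the washer yields about 8 N per mm over 1.6 mm and is hard after that
- gauge: rod gauge, metal, 130 g, standing upright in the stand, chuck down: steel chuck body of 26 mm diameter from z = 0 to 40 mm, above it an aluminium barrel of 18 mm diameter from z = 40 to 86 mm; the white rod comes out of the barrel's top. Origin: centre of the chuck's lip (its underside), z along the axis towards the rod
- gauge_grip (a point): point on the barrel's axis 66 mm above the lip, where the gauge is gripped across its 18 mm; 20 mm above it the barrel ends and the rod comes out, up to 48 mm above this point
- gauge_lip (a point): centre of the chuck's lip, the same point as the gauge's origin. The chuck is a socket open from below, bore 13 mm, 15 mm deep, with a sprung probe at its bottom that meets the valve's pin 5 mm before the lip meets the washer; the gauge seals when the lip squeezes the washer
- gauge_slide (a joint): how far the rod has come out, m: 0 at the start, up to 0.028; a sealed gauge pushes it out about 0.012 to 0.025, depending on the jar's pressure; friction keeps it there when the gauge is taken off
- indicator_rod: the white square rod of the gauge, 6 mm wide over its cap, with black marks; at rest only its 4 mm cap shows above the barrel's top; its origin is that of the gauge moved along z by the rod's travel. It slides easily and must not be touched
- stand: round turned aluminium stand, fixed to the worktop: foot 76 mm across, upright cup 41 mm across and 32 mm high in all, with a round well of 30 mm diameter whose floor is 8 mm above the worktop. Origin: centre of its underside
- stand_seat (a point): centre of the well's floor, where the gauge's lip rests
- timer: white bench timer, 46 x 66 x 58 mm, bystander; origin: centre of its underside
- dish: closed culture dish, 90 mm across, 15 mm high, bystander; origin: centre of its underside
- beaker: small empty glass beaker, 53 mm across, 68 mm high, bystander; origin: centre of its underside
- marker: marker pen lying on the worktop, 135 mm long, 17 mm thick, bystander; origin: under its middle

How it is judged:
By the outcome, as a careful person would: the job done as asked, in the order asked, and still so for the second after the job is handed in, with the robot touching nothing.
It also fails if it takes over 64 s, if anything falls off the work surface, if the arm or the gripper's body presses on something with over 40 N, if the wrist force passes 120 N, or if a joint passes its speed limit or range.

## Working session

There is one attempt and no reset: what is moved stays moved. The work goes in short steps, Python scripts to look and compute and a tool call to move; the robot and the scene stay as the last step left them, time stands still between calls to the robot, and variables do not carry over. Pictures are saved under pics/ and viewed, at most 14 in all, crops included, and the job is handed in when it is done.

Besides the shell and the picture viewer there is one more tool, called after "Request:" as name(argument=value, ...), one argument or row to a line, values as JSON. drive_tool: Moves the arm, as the interface text tells. Its arguments: {"type":"object","properties":{"series":{"type":"array","items":{"type":"array","items":{"type":"number","minimum":-1,"maximum":1}}},"jaw":{"type":"number"},"force":{"type":"number"}},"required":["series"]}

```bash
mkdir -p pics; cat > h.py <<'E'
import numpy as np, cv2
from workcell import sense, optics, hand_in
def cam(n):
    c=optics.get_calibration(n); s=sense()
    K=np.array([[c['fx'],0,c['cx']],[0,c['fy'],c['cy']],[0,0,1.]])
    if 'T_tool_cam' in c:
        T=np.array(c['T_tool_cam']); W=np.eye(4); W[:3,:3]=s['eef_rot']; W[:3,3]=s['tcp_pos']
        M=W@T; R=M[:3,:3].T; C=M[:3,3]
    else:
        R=cv2.Rodrigues(np.array(c['rvec'],float))[0]; C=-R.T@np.array(c['tvec'],float).ravel()
    return K,c['k1'],R,C
def ray(m,uv):
    K,k,R,C=m
    d=np.array([(uv[0]-K[0,2])/K[0,0],(uv[1]-K[1,2])/K[1,1]])
    p=cv2.undistortPoints(np.array([[uv]],float),K,np.array([k,0,0,0.,0]))[0,0]
    v=R.T@np.array([p[0],p[1],1]); return C,v/np.linalg.norm(v)
def onz(m,uv,z):
    C,v=ray(m,uv); return C+v*(z-C[2])/v[2]
def proj(m,P):
    K,k,R,C=m
    return cv2.projectPoints(np.array([P],float),cv2.Rodrigues(R)[0],-R@C,K,np.array([k,0,0,0.,0]))[0][0,0]
def tri(rs):
    A=np.zeros((3,3));b=np.zeros(3)
    for C,v in rs:
        Q=np.eye(3)-np.outer(v,v);A+=Q;b+=Q@C
    X=np.linalg.solve(A,b); return X,[np.linalg.norm(np.cross(X-C,v)) for C,v in rs]
def shot(n,f):
    m=cam(n); im=optics.camera(n); cv2.imwrite('pics/'+f+'.png',im[:,:,::-1]); return m,im
E
python3 - <<'E'
from h import *
for n in('scene','top','wrist'):
    m,im=shot(n,n+'0'); print(n,m[3],m[2][2],m[0][0,0])
s=sense();print(s['eef_rot'],s['time'],s['ft_force'],s['finger_gap'])
a=[cv2.imread(f'pics/{n}0.png') for n in('scene','top')]
E
```

```text
scene [-0.35404766 -0.92362947  0.80794182] [ 0.60673971  0.62871462 -0.48639989] 504.7389461147722
top [ 0.45507712 -0.00478731  1.24597798] [ 0.06097088 -0.00950184 -0.99809432] 456.46625485212115
wrist [0.1306786  0.69278023 0.38463041] [ 0.26812403 -0.08502733 -0.95962485] 353.45490007707104
[[-9.55397778e-01  2.95321868e-01 -2.84051749e-04]
 [ 2.95322002e-01  9.55397448e-01 -7.94217104e-04]
 [ 3.68326369e-05 -8.42679988e-04 -9.99999644e-01]] 0.15 [ 0.23004378  0.45549731 -0.41738534] 0.09165231518951407
```

View pics/scene0.png

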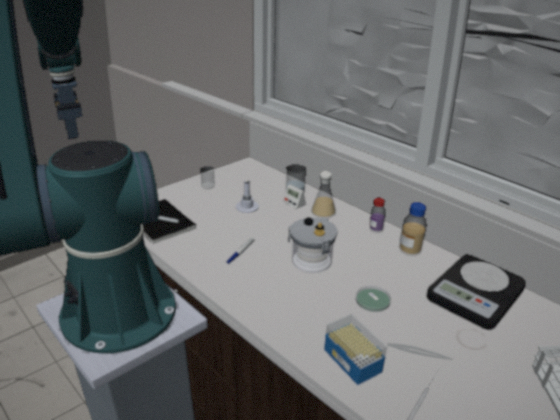

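View pics/top0.png

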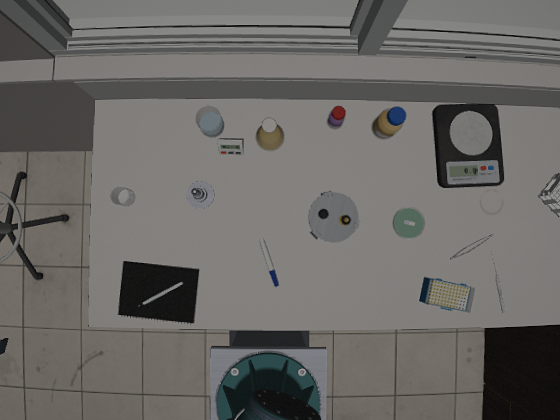

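The scene view shows the gauge in its stand at about (247,195) and the jar at (313,240). In the top view the stand is at (200,194), the jar at (333,217), the brass valve at (346,219) and the vent cap at (323,213).

```bash
python3 - <<'E'
from h import *
a=cv2.imread('pics/scene0.png');b=cv2.imread('pics/top0.png')
def c(i,u,v,w,h,s): return cv2.resize(i[v:v+h,u:u+w],None,fx=s,fy=s,interpolation=cv2.INTER_CUBIC)
top=np.hstack([c(a,225,170,50,50,6),c(a,280,205,66,50,6)][:2])
bot=np.hstack([c(b,175,170,50,50,6),c(b,300,187,66,50,6)])
o=np.vstack([top,bot]);cv2.imwrite('pics/z0.png',o);print(o.shape)
m=cam('top')
print('stand',onz(m,(200.5,194.5),0.005),onz(m,(333,217),.106),onz(m,(346,219),.15),onz(m,(323,213),.123), onz(m,(231,146),.058))
E
```

```text
(600, 696, 3)
stand [0.56725218 0.18796978 0.005     ] [ 0.5035531  -0.16061535  0.106     ] [ 0.49701385 -0.1861568   0.15      ] [ 0.51258424 -0.13348904  0.123     ] [0.69131125 0.10143995 0.058     ]
```

View pics/z0.png

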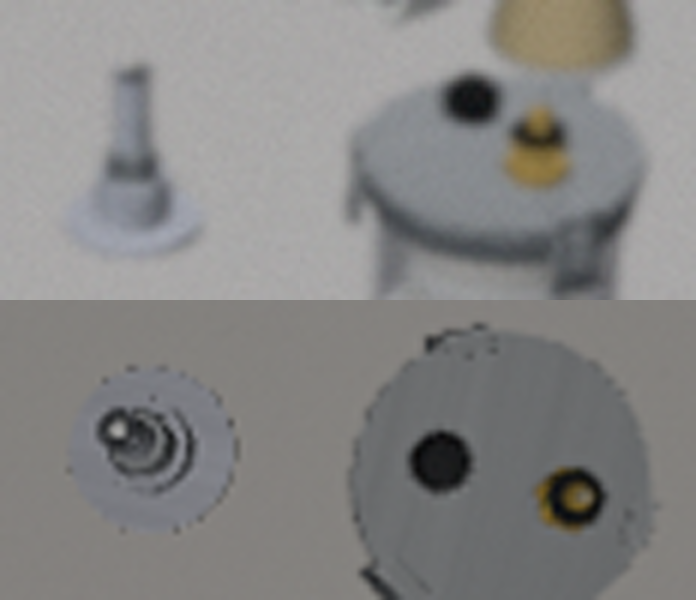

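Request:
drive_tool(
  series=[
    [-0.13, -0.094, 0, 0, 0, 0],
    [-0.13, -0.094, 0, 0, 0, 0],
    [-0.13, -0.094, 0, 0, 0, 0],
    [-0.13, -0.094, 0, 0, 0, 0],
    [-0.13, -0.094, 0, 0, 0, 0],
    [-0.13, -0.094, 0, 0, 0, 0],
    [-0.13, -0.094, 0, 0, 0, 0],
    [-0.13, -0.094, 0, 0, 0, 0],
    [-0.13, -0.094, 0, 0, 0, 0],
    [-0.13, -0.094, 0, 0, 0, 0],
    [-0.13, -0.094, 0, 0, 0, 0],
    [-0.13, -0.094, 0, 0, 0, 0],
  ],
)

```text
time: 1.15
tcp_pos: [0.4968, 0.2824, 0.214]
eef_rot: [[-0.955, 0.295, 0.0], [0.295, 0.955, 0.0], [-0.0, 0.0, -1.0]]
ft_force: [-0.1, -0.2, -0.3]
finger_gap: 0.0912
gripper_force: 0.0
```

Request:
drive_tool(
  series=[
    [-0.13, -0.094, 0, 0, 0, 0],
    [-0.13, -0.094, 0, 0, 0, 0],
    [-0.13, -0.094, 0, 0, 0, 0],
    [0, 0, 0, 0, 0, -0.956],
    [0, 0, 0, 0, 0, -0.956],
    [0, 0, 0, 0, 0, -0.956],
    [0, 0, 0, 0, 0, 0],
    [0, 0, 0, 0, 0, 0],
  ],
)

```text
time: 1.82
tcp_pos: [0.5683, 0.188, 0.2138]
eef_rot: [[-1.0, 0.003, -0.0], [0.003, 1.0, -0.0], [0.0, -0.0, -1.0]]
ft_force: [-0.4, 0.5, 0.2]
finger_gap: 0.0911
gripper_force: 0.0
```

```bash
python3 - <<'E'
from h import *
m,im=shot('wrist','w1'); s=sense();print(s['tcp_pos'],s['eef_rot'],s['q'],m[3],m[2][2])
E
```

```text
[0.56825248 0.18808851 0.21382749] [[-9.99995832e-01  2.87884676e-03 -2.21391949e-04]
 [ 2.87886401e-03  9.99995853e-01 -7.76510491e-05]
 [ 2.21167486e-04 -7.82880827e-05 -9.99999972e-01]] [ 2.80714368e-01  2.22007618e-01  1.94382195e+00 -1.60296278e-05
  9.75997329e-01 -1.28719412e+00] [0.48878841 0.18889751 0.38504634] [ 0.28063665 -0.00219017 -0.95981158]
```

View pics/w1.png

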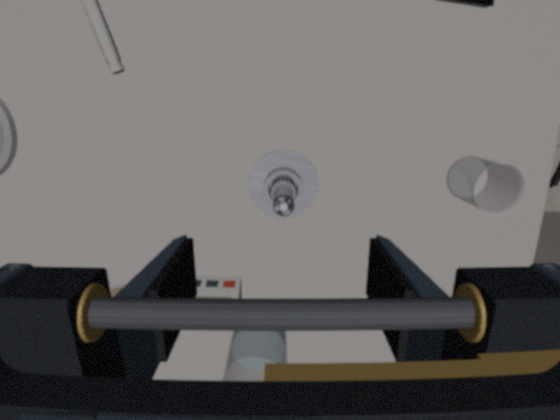

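The wrist view shows the stand foot centred at about (283,184), the rod cap at (283,206), the beaker at right and the timer near (218,288), clear of the fingers.

```bash
python3 - <<'E'
from h import *
m=cam('wrist'); im=cv2.imread('pics/w1.png')
c=im[140:230,240:330]; hsv=cv2.cvtColor(c,cv2.COLOR_BGR2HSV)
bl=c[:,:,0].astype(int)-c[:,:,2]
mk=(cv2.GaussianBlur(bl.astype(np.float32),(3,3),0)>-1).astype(np.uint8)
mk=cv2.morphologyEx(mk,cv2.MORPH_CLOSE,np.ones((9,9)))
n,_,st,ce=cv2.connectedComponentsWithStats(mk);i=1+st[1:,4].argmax();print(st[i],ce[i]+[240,140],bl[5,5],bl[20,20])
for uv,z in(((283,206),.098),((283,203),.094)):print(onz(m,uv,z))
# foot: fit ellipse
u=max(cv2.findContours(mk,0,1)[0],key=len);e=cv2.fitEllipse(cv2.convexHull(u));print(e)
for z in(0,.004,.008):print(z,onz(m,np.array(e[0])+[240,140],z))
# project expected axis
t=cv2.resize(c,None,fx=7,fy=7,interpolation=cv2.INTER_CUBIC);cv2.imwrite('pics/w1c.png',t[:630])
E
```

```text
[   8   10   70   68 3728] [282.75724249 183.30230687] -6 3
[0.56723296 0.19002808 0.098     ]
[0.56567812 0.19004565 0.094     ]
((42.75312042236328, 43.23918914794922), (68.29798889160156, 69.29280853271484), 88.96150207519531)
0 [0.56785109 0.19013121 0.        ]
0.004 [0.56702952 0.1901198  0.004     ]
0.008 [0.56620794 0.19010839 0.008     ]
```

View pics/w1c.png

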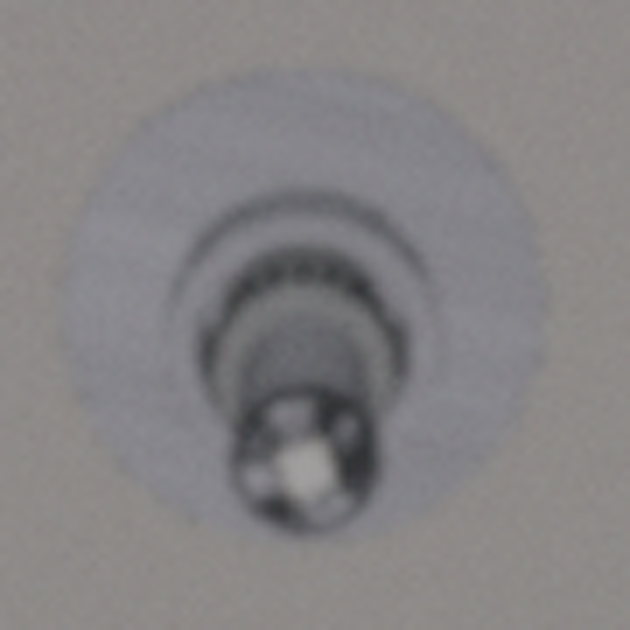

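Request:
drive_tool(
  series=[
    [0.005, 0.008, 0.15, 0, 0, 0],
    [0, 0, 0.15, 0, 0, 0],
    [0, 0, 0.15, 0, 0, 0],
    [0, 0, 0.12, 0, 0, 0],
    [0, 0, 0.066, 0, 0, 0],
    [0, 0, 0, 0, 0, 0],
    [0, 0, 0, 0, 0, 0],
  ],
)

```text
time: 2.45
tcp_pos: [0.5667, 0.1901, 0.0546]
eef_rot: [[-1.0, 0.001, -0.001], [0.001, 1.0, -0.0], [0.001, -0.0, -1.0]]
ft_force: [1.2, -0.0, 0.2]
finger_gap: 0.091
gripper_force: 0.0
```

Request:
drive_tool(
  series=[
    [0, 0, 0, 0, 0, 0],
    [0, 0, 0, 0, 0, 0],
    [0, 0, 0, 0, 0, 0],
    [0, 0, 0, 0, 0, 0],
    [0, 0, 0, 0, 0, 0],
    [0, 0, 0, 0, 0, 0],
    [0, 0, 0, 0, 0, 0],
    [0, 0, 0, 0, 0, 0],
  ],
  jaw=-1,
  force=10,
)

```text
time: 3.12
tcp_pos: [0.5671, 0.19, 0.055]
eef_rot: [[-1.0, -0.0, 0.0], [-0.0, 1.0, 0.0], [-0.0, 0.0, -1.0]]
ft_force: [-0.2, 0.1, 0.7]
finger_gap: 0.0407
gripper_force: 0.0
```

Request:
drive_tool(
  series=[
    [0, 0, 0, 0, 0, 0],
    [0, 0, 0, 0, 0, 0],
    [0, 0, 0, 0, 0, 0],
    [0, 0, 0, 0, 0, 0],
    [0, 0, 0, 0, 0, 0],
    [0, 0, 0, 0, 0, 0],
    [0, 0, 0, 0, 0, 0],
    [0, 0, 0, 0, 0, 0],
  ],
)

```text
time: 3.78
tcp_pos: [0.5671, 0.19, 0.0549]
eef_rot: [[-1.0, -0.001, -0.0], [-0.001, 1.0, -0.0], [0.0, -0.0, -1.0]]
ft_force: [-0.3, -0.4, 0.4]
finger_gap: 0.0173
gripper_force: 10.0
```

Request:
drive_tool(
  series=[
    [0, 0, 0, 0, 0, 0],
    [0, 0, 0, 0, 0, 0],
    [0, 0, 0, 0, 0, 0],
    [0, 0, 0, 0, 0, 0],
  ],
  force=45,
)

```text
time: 4.12
tcp_pos: [0.5671, 0.19, 0.0549]
eef_rot: [[-1.0, -0.001, -0.0], [-0.001, 1.0, -0.0], [0.0, -0.0, -1.0]]
ft_force: [-0.0, -0.4, 0.3]
finger_gap: 0.0169
gripper_force: 45.0
```

```bash
python3 - <<'E'
from h import *
m,im=shot('wrist','w2'); s=sense();print(s['tcp_pos'],s['finger_gap'],s['gripper_force'],s['ft_force'])
b=im[:,:,::-1]; cv2.imwrite('pics/w2c.png',cv2.resize(b[150:330,180:390],None,fx=3.3,fy=3.3,interpolation=cv2.INTER_CUBIC))
for z in(.008,.048,.094):print(z,proj(m,[s['tcp_pos'][0],s['tcp_pos'][1],z]))
E
```

```text
[0.56712537 0.19004465 0.05491905] 0.017420172159382276 44.99985873699188 [-0.33478708  0.25210438 -1.19389909]
0.008 [280.47248936 235.22963954]
0.048 [280.25586521 260.26831716]
0.094 [279.87237729 304.67663638]
```

View pics/w2c.png

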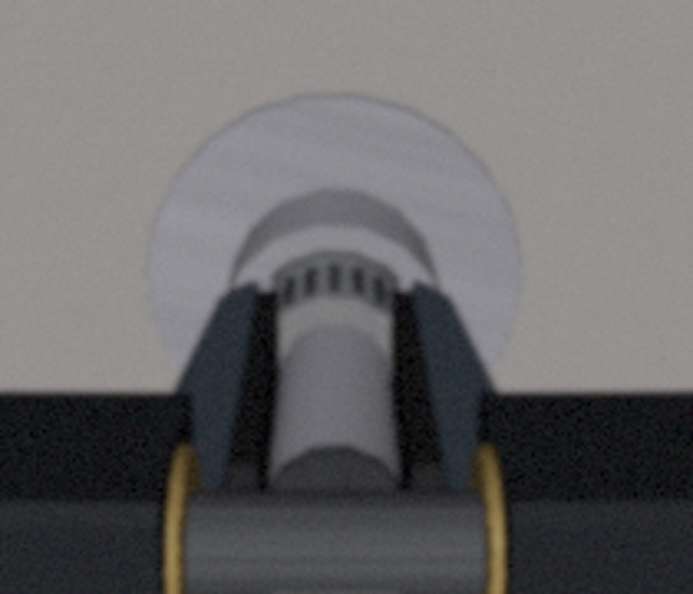

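The gauge is gripped. The barrel is centred at about (281,290), within 1 px of the projected tool axis, and the stand foot is at about (281,225). I'll lift it and carry it over.

Request:
drive_tool(
  series=[
    [0, 0, -0.03, 0, 0, 0],
    [0, 0, -0.06, 0, 0, 0],
    [0, 0, -0.08, 0, 0, 0],
    [0, 0, -0.09, 0, 0, 0],
    [0, 0, -0.09, 0, 0, 0],
    [0, 0, -0.09, 0, 0, 0],
    [0, 0, -0.09, 0, 0, 0],
    [0, 0, -0.07, 0, 0, 0],
    [0, 0, -0.04, 0, 0, 0],
    [0, 0, -0.02, 0, 0, 0],
  ],
)

```text
time: 5.0
tcp_pos: [0.5676, 0.1902, 0.2217]
eef_rot: [[-1.0, -0.001, 0.002], [-0.001, 1.0, 0.001], [-0.002, 0.001, -1.0]]
ft_force: [-0.1, 0.9, -1.3]
finger_gap: 0.0172
gripper_force: 45.0
```

Request:
drive_tool(
  series=[
    [0.015, -0.06, 0, 0, 0, 0],
    [0.028, -0.12, 0, 0, 0, 0],
    [0.028, -0.15, 0, 0, 0, 0],
    [0.028, -0.15, 0, 0, 0, 0],
    [0.028, -0.15, 0, 0, 0, 0],
    [0.028, -0.15, 0, 0, 0, 0],
    [0.028, -0.15, 0, 0, 0, 0],
    [0.028, -0.15, 0, 0, 0, 0],
    [0.028, -0.15, 0, 0, 0, 0],
    [0.028, -0.15, 0, 0, 0, 0],
    [0.014, -0.124, 0, 0, 0, 0],
    [0, 0, 0, 0, 0, 0],
  ],
)

```text
time: 6.0
tcp_pos: [0.4954, -0.1903, 0.219]
eef_rot: [[-1.0, 0.003, -0.001], [0.003, 1.0, -0.0], [0.001, -0.0, -1.0]]
ft_force: [-0.1, 0.6, -1.4]
finger_gap: 0.0175
gripper_force: 45.0
```

Request:
drive_tool(
  series=[
    [0, -0.1, 0, 0, 0, 0],
    [0, -0.05, 0, 0, 0, 0],
    [0, 0, 0, 0, 0, 0],
    [0, 0, 0, 0, 0, 0],
  ],
)

```text
time: 6.33
tcp_pos: [0.4965, -0.2235, 0.2192]
eef_rot: [[-1.0, 0.001, -0.001], [0.001, 1.0, 0.001], [0.001, 0.001, -1.0]]
ft_force: [-0.1, -0.6, -3.0]
finger_gap: 0.0172
gripper_force: 45.0
```

```bash
python3 - <<'E'
from h import *
m,im=shot('wrist','w3'); s=sense();print(s['tcp_pos'],s['eef_rot'],s['finger_gap'],s['gripper_force'],s['ft_force'],s['q'])
b=im[:,:,::-1]; cv2.imwrite('pics/w3c.png',cv2.resize(b[120:330,150:410],None,fx=2.8,fy=2.8,interpolation=cv2.INTER_CUBIC))
print(proj(m,s['tcp_pos']+s['eef_rot']@[0,0,.047]))
E
```

```text
[ 0.49663537 -0.22300789  0.21930246] [[-9.99999453e-01 -1.76027248e-04 -1.03060389e-03]
 [-1.76720933e-04  9.99999758e-01  6.73033523e-04]
 [ 1.03048517e-03  6.73215285e-04 -9.99999242e-01]] 0.017253465314131935 44.99943137168884 [ 0.48608116  0.17102341 -1.40278847] [-4.64934060e-01  1.27685004e-01  2.04563020e+00  1.69179841e-04
  9.69500423e-01 -2.03600255e+00]
[281.23086437 235.40204089]
```

View pics/w3c.png

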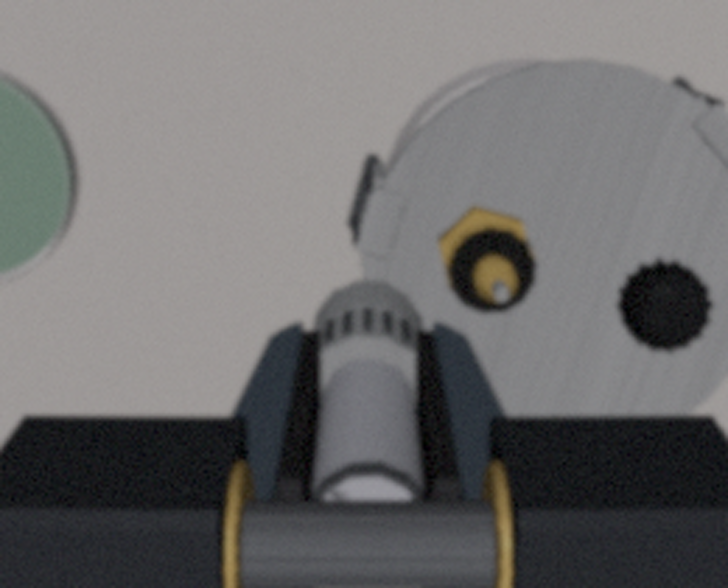

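The wrist view shows the held gauge with its lip arc topping out at about (282,221), the valve washer at about (325,216), the pin tip at (329,223) and the vent cap at (387,229). I'll measure these precisely.

```bash
cat >> h.py <<'E'
def washer(im,x0,y0,r=22):
    "im BGR; returns washer ellipse centre/axes and pin blob centre"
    c=im[y0-r:y0+r,x0-r:x0+r]; g=cv2.cvtColor(c,cv2.COLOR_BGR2GRAY).astype(np.float32)
    S=8; G=cv2.resize(g,None,fx=S,fy=S,interpolation=cv2.INTER_CUBIC)
    mk=(G<70).astype(np.uint8); n,_,st,ce=cv2.connectedComponentsWithStats(mk)
    i=1+st[1:,4].argmax(); cs=cv2.findContours((_==i).astype(np.uint8),0,1)[0]
    e=cv2.fitEllipse(max(cs,key=len)); o=np.array([x0-r,y0-r])
    f=lambda p:(np.array(p)+.5)/S-.5+o
    C=cv2.resize(c,None,fx=S,fy=S,interpolation=cv2.INTER_CUBIC).astype(int)
    sat=C.max(2)-C.min(2); inn=cv2.ellipse(np.zeros_like(mk),(e[0],(e[1][0]*.85,e[1][1]*.85),e[2]),1,-1)
    pin=(inn>0)&(C[:,:,0]>95); ys,xs=np.nonzero(pin)
    return f(e[0]),np.array(e[1])/S,(f((xs.mean(),ys.mean())) if len(xs) else None),len(xs)/64
def valve(m,w,p):
    from scipy.optimize import brentq
    best=min(np.arange(.118,.135,.0002),key=lambda h:np.linalg.norm(onz(m,w,h)[:2]-onz(m,p,h+.02)[:2]))
    return best,onz(m,w,best),onz(m,p,best+.02)
E
python3 - <<'E'
from h import *
m=cam('wrist'); im=cv2.imread('pics/w3.png'); s=sense()
w,ax,p,n=washer(im,325,217); print(w,ax,p,n)
if p is not None: print(valve(m,w,p))
for h in(.121,.126,.131): 
    d=np.linalg.norm(onz(m,w,h)-m[3]); print(h,onz(m,w,h), 'diam',ax*d/353*1e3)
R=s['eef_rot'];t=s['tcp_pos']
for dz in(.045,.047,.049):print(dz,[proj(m,t+R@[x,0,dz]) for x in(.012,.013,.014)])
g=cv2.cvtColor(im,cv2.COLOR_BGR2GRAY);print(g[212:232,282])
print('row v=238 (slots)',g[228,255:312])
# top cam
mt=cam('top');a=cv2.imread('pics/top0.png');w2,ax2,p2,n2=washer(a,346,219,10);print('top',w2,ax2,p2,n2)
print(tri([ray(m,w),ray(mt,w2)]))
E
```

```text
[325.16406822 216.03154373] [29.09842682 30.31854248] [328.63774985 224.10203557] 26.578125
(np.float64(0.13120000000000037), array([ 0.49592874, -0.18873519,  0.1312    ]), array([ 0.49588276, -0.18863462,  0.1512    ]))
0.121 [ 0.49902107 -0.18741027  0.121     ] diam [23.40439788 24.38575927]
0.126 [ 0.49750522 -0.18805974  0.126     ] diam [22.97039918 23.93356272]
0.131 [ 0.49598937 -0.18870921  0.131     ] diam [22.53640047 23.48136616]
0.045 [array([280.42288312, 218.60704621]), array([280.42201696, 217.1155982 ]), array([280.42115032, 215.62040172])]
0.047 [array([280.43240097, 217.68445573]), array([280.43155491, 216.20439349]), array([280.4307084 , 214.72065008])]
0.049 [array([280.44176092, 216.77722376]), array([280.44093441, 215.3083809 ]), array([280.44010745, 213.83592245])]
[130 131 131 130 130 131 130 125 113 104  98  99  98  98  97  99  97  96
  79  69]
row v=238 (slots) [153 153 153 153 155 153 155 153 149 138 120 102  96  91  96  97  97  98
  97  98 100 101 105 104 103 102 100  97  98 101 100 100 103  96  97  93
  92  90  88  89  91  98 109 120 128 131 129 131 132 132 130 130 129 130
 131 130 132]
top [345.2851696  219.43201923] [ 9.64060211 10.17265701] None 0.0
(array([ 0.49690176, -0.1881793 ,  0.12762732]), [np.float64(0.00014191540580903926), np.float64(0.00014191540580918522)])
```

```bash
python3 - <<'E'
from h import *
m=cam('wrist'); im=cv2.imread('pics/w3.png'); s=sense(); R=s['eef_rot'];t=s['tcp_pos']
g=cv2.GaussianBlur(cv2.cvtColor(im,cv2.COLOR_BGR2GRAY).astype(np.float32),(3,3),0)
# left edges by row: steepest gradient
for v in range(220,240,2):
    d=np.diff(g[v,255:283]); l=255.5+d.argmin(); d2=np.diff(g[v,283:312]); r=283.5+d2.argmax(); print(v,l,r,(l+r)/2,r-l)
# expected silhouette: lip circle
a=np.linspace(0,2*np.pi,73)
L=np.array([proj(m,t+R@[.013*np.cos(x),.013*np.sin(x),.047]) for x in a]);print('lip circ u',L[:,0].min(),L[:,0].max(),'v',L[:,1].min(),L[:,1].max())
T=np.array([proj(m,t+R@[.013*np.cos(x),.013*np.sin(x),.007]) for x in a]);print('chuck top u',T[:,0].min(),T[:,0].max(),'v',T[:,1].min())
B=np.array([proj(m,t+R@[.009*np.cos(x),.009*np.sin(x),-.039]) for x in a]);print('barrel top u',B[:,0].min(),B[:,0].max(),'v',B[:,1].min())
print('col',g[218:300:1,281].astype(int))
E
```

```text
220 275.5 288.5 282.0 13.0
222 273.5 289.5 281.5 16.0
224 267.5 293.5 280.5 26.0
226 266.5 295.5 281.0 29.0
228 264.5 296.5 280.5 32.0
230 263.5 298.5 281.0 35.0
232 262.5 299.5 281.0 37.0
234 262.5 300.5 281.5 38.0
236 261.5 300.5 281.0 39.0
238 261.5 310.5 286.0 49.0
lip circ u 260.63360150352094 300.2553137859851 v 216.20439348770083 253.49652212389933
chuck top u 256.5110803259351 303.9397743059425 v 237.92124739406734
barrel top u 258.6436753501462 301.02756266699294 v 285.5855837814779
col [128 121 111 102  99  98  98  97  98  98  98  90  76  64  60  59  59  61
  65  73  85 100 115 126 131 131 131 131 130 127 122 118 116 116 117 116
 115 115 116 116 117 117 117 116 115 116 117 117 116 116 116 116 116 115
 116 115 115 115 114 114 115 116 116 115 113 107  93  74  58  52  62  86
 116 137 147 150 150 150 147 136 111  79]
```

The lip arc sits about 3.5 px from the calibration's prediction, so I'll compare lip and washer at equal height, in the same image, to cancel the bias.

Request:
drive_tool(
  series=[
    [0, 0, 0.03, 0, 0, 0],
    [0, 0, 0.05, 0, 0, 0],
    [0, 0, 0.05, 0, 0, 0],
    [0, 0, 0.03, 0, 0, 0],
    [0, 0, 0.015, 0, 0, 0],
    [0, 0, 0, 0, 0, 0],
    [0, 0, 0, 0, 0, 0],
  ],
)

```text
time: 6.97
tcp_pos: [0.4971, -0.2234, 0.176]
eef_rot: [[-1.0, -0.001, -0.0], [-0.001, 1.0, 0.0], [0.0, 0.0, -1.0]]
ft_force: [0.7, -0.1, -1.6]
finger_gap: 0.0175
gripper_force: 45.0
```

```bash
python3 - <<'E'
from h import *
m,im=shot('wrist','w4'); im=im[:,:,::-1].copy(); s=sense(); R=s['eef_rot'];t=s['tcp_pos'];print(t,s['ft_force'],R[2])
b=im[150:350,200:400]; cv2.imwrite('pics/w4c.png',cv2.resize(b,None,fx=3,fy=3,interpolation=cv2.INTER_CUBIC))
print([proj(m,np.array([.4965,-.1885,z])) for z in(.1276,.131)])
E
```

```text
[ 0.49732147 -0.22356184  0.17638287] [ 0.60228552 -0.51364574 -1.30889217] [-2.36500946e-04 -1.11905928e-04 -9.99999966e-01]
[array([333.30182517, 233.58322449]), array([334.03327221, 235.34900541])]
```

View pics/w4c.png

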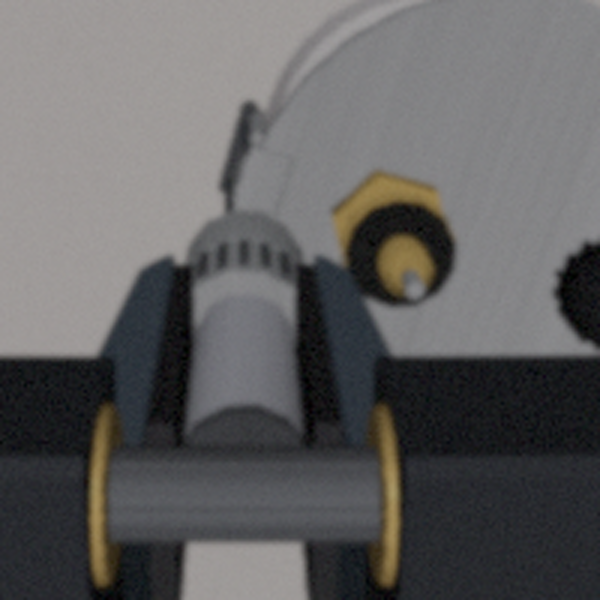

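In this view the washer is at about (333,235), 36 px wide, and the chuck's lip arc tops out at about (281,220), 38 px wide. The two are therefore at nearly the same depth.

```bash
python3 - <<'E'
from h import *
m=cam('wrist'); im=cv2.imread('pics/w4.png'); s=sense(); R=s['eef_rot'];t=s['tcp_pos']
g=cv2.GaussianBlur(cv2.cvtColor(im,cv2.COLOR_BGR2GRAY).astype(np.float32),(3,3),0)
def edge(p0,p1,dark=1):
    n=200; P=np.linspace(p0,p1,n).astype(np.float32); v=cv2.remap(g,P[:,:1],P[:,1:],cv2.INTER_CUBIC).ravel()
    d=np.gradient(cv2.GaussianBlur(v[None],(1,1),0).ravel()); i=np.argmax(np.abs(d)); return P[i]
def star(c,r0,r1,angs): return np.array([edge(c+r0*u,c+r1*u) for u in [np.array([np.cos(a),np.sin(a)]) for a in np.radians(angs)]])
# washer outer edge: skip brass side; washer vs grey lid
wp=star(np.array([333.3,234.7]),14,23,range(-180,180,6))
lp=star(np.array([281.5,238.5]),15,23,range(-165,-10,5))
def fit(m,P,z,rad):
    X=np.array([onz(m,p,z)[:2] for p in P]); from scipy.optimize import least_squares
    f=lambda q:np.hypot(*(X-q[:2]).T)-q[2]
    r=least_squares(f,[*X.mean(0),rad],loss='soft_l1',f_scale=.0004); fr=least_squares(lambda q:f([*q,rad]),X.mean(0),loss='soft_l1',f_scale=.0004)
    return r.x,fr.x,np.abs(r.fun).mean()
zl=t[2]-.047
print('lip',zl,fit(m,lp,zl,.013), 'tcp',t[:2])
for h in(.123,.127,.131):print('washer',h,fit(m,wp,h,.0125))
im3=cv2.imread('pics/w4.png');w,ax,p,n=washer(im3,333,235,22);print(w,p,valve(m,w,p))
E
```

```text
lip 0.12938287152982808 (array([ 0.49926981, -0.22321988,  0.01262928]), array([ 0.49973798, -0.22321875]), np.float64(0.00029852375717403444)) tcp [ 0.49732147 -0.22356184]
washer 0.123 (array([ 0.49912569, -0.18801151,  0.01226834]), array([ 0.49919032, -0.18803576]), np.float64(0.00028687788695890606))
washer 0.127 (array([ 0.49767654, -0.18863266,  0.01204991]), array([ 0.49780453, -0.18867299]), np.float64(0.0002817728399396354))
washer 0.131 (array([ 0.49622739, -0.18925381,  0.01183149]), array([ 0.49639588, -0.18930592]), np.float64(0.00027666752890883456))
[329.7986908  236.75803375] [333.0823891  246.72016635] (np.float64(0.118), array([ 0.50265075, -0.18944342,  0.118     ]), array([ 0.50201832, -0.18997915,  0.138     ]))
```

Request:
drive_tool(
  series=[
    [0, 0, -0.03, 0, 0, 0],
    [0, 0, -0.06, 0, 0, 0],
    [0, 0, -0.05, 0, 0, 0],
    [0, 0, -0.02, 0, 0, 0],
    [0.007, 0.04, 0, 0, 0, 0],
    [0, 0.06, 0, 0, 0, 0],
    [0, 0.038, 0, 0, 0, 0],
    [0, 0, 0, 0, 0, 0],
    [0, 0, 0, 0, 0, 0],
    [0, 0, 0, 0, 0, 0],
  ],
)

```text
time: 7.85
tcp_pos: [0.4954, -0.189, 0.2161]
eef_rot: [[-1.0, -0.001, -0.0], [-0.001, 1.0, -0.0], [0.0, -0.0, -1.0]]
ft_force: [0.4, -0.4, -2.6]
finger_gap: 0.0174
gripper_force: 45.0
```

```bash
python3 - <<'E'
from h import *
m,im=shot('wrist','w5'); im=im[:,:,::-1].copy(); s=sense(); R=s['eef_rot'];t=s['tcp_pos'];print(t,s['ft_force'],R[2])
np.save('w5.npy',np.hstack([m[2],m[3][:,None]]))
b=im[130:310,190:370]; cv2.imwrite('pics/w5c.png',cv2.resize(b,None,fx=3.3,fy=3.3,interpolation=cv2.INTER_CUBIC))
print([proj(m,np.array([.4977,-.1887,z])) for z in(.1276,.131)])
E
```

```text
[ 0.49537936 -0.18918196  0.21605793] [ 0.27707284  0.83461933 -2.30673723] [ 1.32250208e-04 -5.62324626e-05 -9.99999990e-01]
[array([281.02954053, 219.51622015]), array([281.02267228, 220.85888906])]
```

View pics/w5c.png

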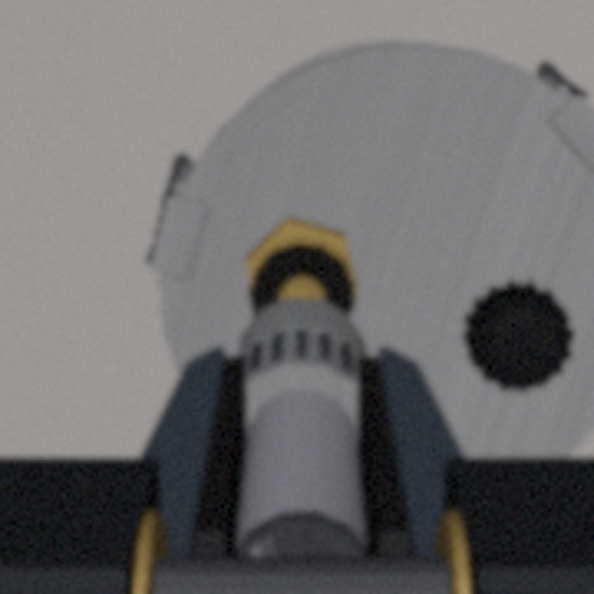

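The washer's visible arc spans u ≈ 266–298 and tops out at v ≈ 204. It is in line with the chuck (centre u ≈ 282), so y is good. Next is a joint fit for height and x.

```bash
cat > fit.py <<'E'
from h import *
from scipy.optimize import least_squares
c=optics.get_calibration('wrist'); T=np.array(c['T_tool_cam'])
K=np.array([[c['fx'],0,c['cx']],[0,c['fy'],c['cy']],[0,0,1.]])
R0=np.array([[-1,0,0],[0,1,0],[0,0,-1.]])
def mk(t,R=R0):
    W=np.eye(4);W[:3,:3]=R;W[:3,3]=t;M=W@T;return K,c['k1'],M[:3,:3].T,M[:3,3]
def star(g,cc,r0,r1,angs):
    out=[]
    for a in np.radians(list(angs)):
        u=np.array([np.cos(a),np.sin(a)]);P=np.linspace(np.array(cc)+r0*u,np.array(cc)+r1*u,200).astype(np.float32)
        v=cv2.remap(g,P[:,:1].copy(),P[:,1:].copy(),cv2.INTER_CUBIC).ravel();out.append(P[np.abs(np.gradient(v)).argmax()])
    return np.array(out)
def G(f): return cv2.GaussianBlur(cv2.cvtColor(cv2.imread(f),cv2.COLOR_BGR2GRAY).astype(np.float32),(3,3),0)
t3=[.49663537,-.22300789,.21930246];R3=np.array([[-1,-.000176,-.00103],[-.000177,1,.000673],[.00103,.000673,-1]])
V=[(mk(t3,R3),star(G('pics/w3.png'),(325.3,216.3),11,20,range(-180,180,6)),t3),
 (mk([.49732147,-.22356184,.17638287]),star(G('pics/w4.png'),(333.3,234.7),14,23,range(-180,180,6)),[.49732,-.22356,.17638]),
 (mk([.49537936,-.18918196,.21605793]),star(G('pics/w5.png'),(281.7,219.6),11,20,[*range(-190,10,6)]),[.49538,-.18918,.21606])]
def lip(g,cc,m,t):
    L=star(g,cc,14,23,range(-165,-10,5));X=np.array([onz(m,p,t[2]-.047)[:2] for p in L])
    return least_squares(lambda q:np.hypot(*(X-q[:2]).T)-.0128,X.mean(0),loss='soft_l1',f_scale=.0003).x-t[:2]
if __name__=='__main__':
    def res(q,Vs): return np.concatenate([np.hypot(*(np.array([onz(m,p,q[2])[:2] for p in P])-q[:2]).T)-q[3] for m,P,_ in Vs])
    for Vs in(V,V[:2],V[1:],V[::2]):
        r=least_squares(res,[.497,-.1887,.127,.0122],args=(Vs,),loss='soft_l1',f_scale=.0003);print(r.x,np.abs(r.fun).mean())
    for h in(.125,.129):
        for v in V: print(h,least_squares(lambda q:res([*q,h,.0122],[v]),[.497,-.1887],loss='soft_l1',f_scale=.0003).x)
    for f,cc,v in(('w3',(281.3,238.3),V[0]),('w4',(281.5,238.8),V[1])):print('lip-tcp',lip(G(f'pics/{f}.png'),cc,v[0],np.array(v[2])))
E
python3 fit.py
```

```text
[ 0.49642807 -0.18887751  0.13020978  0.01181218] 0.00033262679653727796
[ 0.49660531 -0.18882053  0.1297767   0.01184829] 0.00035694797376025514
[ 0.49684616 -0.18892242  0.12910926  0.01190113] 0.00027567410149289536
[ 0.49576535 -0.18887936  0.13212526  0.01167902] 0.00030386328641090267
0.125 [ 0.4979812  -0.18795635]
0.125 [ 0.49841984 -0.18831881]
0.125 [ 0.49813352 -0.18885237]
0.129 [ 0.49675577 -0.18845923]
0.129 [ 0.49704356 -0.18897579]
0.129 [ 0.49710327 -0.18884509]
lip-tcp [0.00231843 0.00040255]
lip-tcp [0.00223266 0.0003496 ]
```

Request:
drive_tool(
  series=[
    [0.002, 0, 0.02, 0, 0, 0],
    [0, 0, 0.035, 0, 0, 0],
    [0, 0, 0.03, 0, 0, 0],
    [0, 0, 0.015, 0, 0, 0],
    [0, 0, 0.004, 0, 0, 0],
    [0, 0, 0, 0, 0, 0],
    [0, 0, 0, 0, 0, 0],
  ],
)

```text
time: 8.48
tcp_pos: [0.4949, -0.1891, 0.1902]
eef_rot: [[-1.0, -0.001, -0.0], [-0.001, 1.0, 0.0], [0.0, 0.0, -1.0]]
ft_force: [-0.5, 0.2, -1.9]
finger_gap: 0.0174
gripper_force: 45.0
```

```bash
python3 - <<'E'
from h import *
m,im=shot('wrist','w6'); im=im[:,:,::-1].copy(); s=sense(); R=s['eef_rot'];t=s['tcp_pos'];print(t,s['ft_force'],R[2])
b=im[170:290,220:340]; cv2.imwrite('pics/w6c.png',cv2.resize(b,None,fx=5,fy=5,interpolation=cv2.INTER_CUBIC))
for h in(.125,.127,.129,.131):print(h,proj(m,[t[0]+.0023,t[1]+.0004,h]),proj(m,[t[0]+.0023-.0125,t[1]+.0004,h]))
E
```

```text
[ 0.49502356 -0.18908736  0.1903865 ] [-1.08507786  0.75892543 -1.65028702] [-2.85068601e-04 -1.38429801e-04 -9.99999950e-01]
0.125 [281.04810824 229.58430874] [281.05699956 212.62708236]
0.127 [281.0442299  230.51821027] [281.05313471 213.44179703]
0.129 [281.04029123 231.46661982] [281.04920869 214.26940164]
0.131 [281.03629081 232.42987484] [281.04522006 215.11020241]
```

View pics/w6c.png

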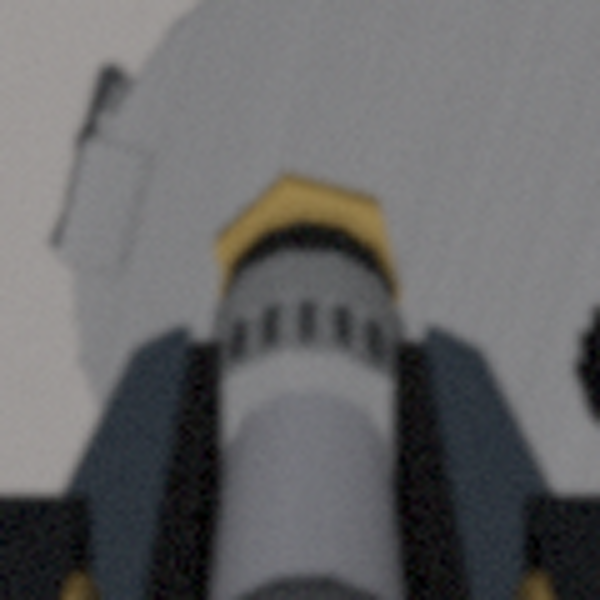

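The washer edge is at about (281,214), as predicted, concentric with the lip within about 0.4 mm. I'll descend slowly with force checks.

Request:
drive_tool(
  series=[
    [0, 0, 0.006, 0, 0, 0],
    [0, 0, 0.006, 0, 0, 0],
    [0, 0, 0.006, 0, 0, 0],
    [0, 0, 0.004, 0, 0, 0],
    [0, 0, 0, 0, 0, 0],
  ],
)

```text
time: 8.95
tcp_pos: [0.4947, -0.1889, 0.1844]
eef_rot: [[-1.0, -0.001, -0.0], [-0.001, 1.0, 0.0], [0.0, 0.0, -1.0]]
ft_force: [-0.7, -0.5, -2.1]
finger_gap: 0.0173
gripper_force: 45.0
```

Request:
drive_tool(
  series=[
    [0, 0, 0.004, 0, 0, 0],
    [0, 0, 0.004, 0, 0, 0],
    [0, 0, 0, 0, 0, 0],
    [0, 0, 0, 0, 0, 0],
  ],
)

```text
time: 9.28
tcp_pos: [0.4948, -0.189, 0.1826]
eef_rot: [[-1.0, -0.001, -0.0], [-0.001, 1.0, 0.0], [0.0, 0.0, -1.0]]
ft_force: [0.9, -1.0, -0.2]
finger_gap: 0.017
gripper_force: 45.0
```

Request:
drive_tool(
  series=[
    [0, 0, 0.004, 0, 0, 0],
    [0, 0, 0.004, 0, 0, 0],
    [0, 0, 0, 0, 0, 0],
    [0, 0, 0, 0, 0, 0],
  ],
)

```text
time: 9.62
tcp_pos: [0.495, -0.189, 0.1807]
eef_rot: [[-1.0, -0.001, 0.0], [-0.001, 1.0, -0.0], [-0.0, -0.0, -1.0]]
ft_force: [0.9, 0.8, -1.1]
finger_gap: 0.0174
gripper_force: 45.0
```

Request:
drive_tool(
  series=[
    [0, 0, 0.004, 0, 0, 0],
    [0, 0, 0, 0, 0, 0],
    [0, 0, 0, 0, 0, 0],
  ],
)

```text
time: 9.87
tcp_pos: [0.495, -0.1891, 0.1798]
eef_rot: [[-1.0, -0.001, 0.0], [-0.001, 1.0, -0.0], [-0.0, -0.0, -1.0]]
ft_force: [2.0, 0.8, -0.6]
finger_gap: 0.0171
gripper_force: 45.0
```

Request:
drive_tool(
  series=[
    [0, 0, 0.004, 0, 0, 0],
    [0, 0, 0, 0, 0, 0],
    [0, 0, 0, 0, 0, 0],
  ],
)

```text
time: 10.12
tcp_pos: [0.495, -0.1891, 0.1788]
eef_rot: [[-1.0, -0.001, 0.0], [-0.001, 1.0, -0.0], [-0.0, -0.0, -1.0]]
ft_force: [0.9, 0.4, 1.7]
finger_gap: 0.0176
gripper_force: 45.0
```

Request:
drive_tool(
  series=[
    [0, 0, 0.004, 0, 0, 0],
    [0, 0, 0, 0, 0, 0],
    [0, 0, 0, 0, 0, 0],
  ],
)

```text
time: 10.37
tcp_pos: [0.495, -0.1891, 0.1778]
eef_rot: [[-1.0, -0.001, 0.0], [-0.001, 1.0, -0.0], [-0.0, -0.0, -1.0]]
ft_force: [1.9, -0.8, 2.8]
finger_gap: 0.0173
gripper_force: 45.0
```

Request:
drive_tool(
  series=[
    [0, 0, 0.004, 0, 0, 0],
    [0, 0, 0, 0, 0, 0],
    [0, 0, 0, 0, 0, 0],
  ],
)

```text
time: 10.62
tcp_pos: [0.495, -0.1891, 0.1768]
eef_rot: [[-1.0, -0.001, 0.0], [-0.001, 1.0, -0.0], [-0.0, -0.0, -1.0]]
ft_force: [2.0, 0.7, 4.7]
finger_gap: 0.0175
gripper_force: 45.0
```

Request:
drive_tool(
  series=[
    [0, 0, 0.004, 0, 0, 0],
    [0, 0, 0, 0, 0, 0],
    [0, 0, 0, 0, 0, 0],
  ],
)

```text
time: 10.87
tcp_pos: [0.495, -0.1891, 0.1758]
eef_rot: [[-1.0, -0.001, 0.0], [-0.001, 1.0, -0.0], [-0.0, -0.0, -1.0]]
ft_force: [2.4, -0.5, 5.1]
finger_gap: 0.0172
gripper_force: 45.0
```

Request:
drive_tool(
  series=[
    [0, 0, 0.002, 0, 0, 0],
    [0, 0, 0, 0, 0, 0],
    [0, 0, 0, 0, 0, 0],
  ],
)

```text
time: 11.12
tcp_pos: [0.495, -0.189, 0.1753]
eef_rot: [[-1.0, -0.001, 0.0], [-0.001, 1.0, -0.0], [-0.0, -0.0, -1.0]]
ft_force: [2.0, 0.3, 4.0]
finger_gap: 0.0174
gripper_force: 45.0
```

Request:
drive_tool(
  series=[
    [-0.002, 0, 0.002, 0, 0, 0],
    [0, 0, 0, 0, 0, 0],
    [0, 0, 0, 0, 0, 0],
  ],
)

```text
time: 11.37
tcp_pos: [0.4952, -0.189, 0.1747]
eef_rot: [[-1.0, -0.001, -0.0], [-0.001, 1.0, -0.0], [0.0, -0.0, -1.0]]
ft_force: [0.3, 0.4, 6.5]
finger_gap: 0.0172
gripper_force: 45.0
```

Request:
drive_tool(
  series=[
    [0, 0, 0.002, 0, 0, 0],
    [0, 0, 0, 0, 0, 0],
    [0, 0, 0, 0, 0, 0],
  ],
)

```text
time: 11.62
tcp_pos: [0.4953, -0.1891, 0.1744]
eef_rot: [[-1.0, -0.001, -0.0], [-0.001, 1.0, -0.0], [0.0, -0.0, -1.0]]
ft_force: [-1.0, -0.1, 8.0]
finger_gap: 0.0175
gripper_force: 45.0
```

Request:
drive_tool(
  series=[
    [0, 0, 0.002, 0, 0, 0],
    [0, 0, 0, 0, 0, 0],
    [0, 0, 0, 0, 0, 0],
  ],
)

```text
time: 11.87
tcp_pos: [0.4953, -0.189, 0.174]
eef_rot: [[-1.0, -0.001, -0.0], [-0.001, 1.0, -0.0], [0.0, -0.0, -1.0]]
ft_force: [0.1, 0.0, 10.5]
finger_gap: 0.0174
gripper_force: 45.0
```

Request:
drive_tool(
  series=[
    [0, 0, 0.002, 0, 0, 0],
    [0, 0, 0, 0, 0, 0],
    [0, 0, 0, 0, 0, 0],
  ],
)

```text
time: 12.12
tcp_pos: [0.4954, -0.1891, 0.1737]
eef_rot: [[-1.0, -0.001, -0.0], [-0.001, 1.0, -0.0], [0.0, -0.0, -1.0]]
ft_force: [-1.1, 0.1, 12.4]
finger_gap: 0.0172
gripper_force: 45.0
```

Request:
drive_tool(
  series=[
    [0, 0, 0.001, 0, 0, 0],
    [0, 0, 0, 0, 0, 0],
    [0, 0, 0, 0, 0, 0],
    [0, 0, 0, 0, 0, 0],
  ],
)

```text
time: 12.45
tcp_pos: [0.4955, -0.1891, 0.1736]
eef_rot: [[-1.0, -0.001, 0.0], [-0.001, 1.0, -0.0], [-0.0, -0.0, -1.0]]
ft_force: [-2.6, 0.6, 13.7]
finger_gap: 0.0172
gripper_force: 45.0
```

```bash
python3 - <<'E'
from h import *
L=[]
for i in range(6):
    im=optics.camera('wrist'); L.append(sense()['ft_force'][2])
cv2.imwrite('pics/w7.png',im[:,:,::-1]);print(np.round(L,1),np.mean(L),sense()['tcp_pos'],sense()['time'])
E
```

```text
[15.1 14.  13.6 13.8 13.4 12.9] 13.820265202417488 [ 0.49541878 -0.18909828  0.17352719] 12.75
```

Request:
drive_tool(
  series=[
    [0.001, 0, 0.001, 0, 0, 0],
    [0, 0, 0, 0, 0, 0],
    [0, 0, 0, 0, 0, 0],
    [0, 0, 0, 0, 0, 0],
    [0, 0, 0, 0, 0, 0],
    [0, 0, 0, 0, 0, 0],
    [0, 0, 0, 0, 0, 0],
    [0, 0, 0, 0, 0, 0],
    [0, 0, 0, 0, 0, 0],
    [0, 0, 0, 0, 0, 0],
    [0, 0, 0, 0, 0, 0],
    [0, 0, 0, 0, 0, 0],
  ],
)

```text
time: 13.75
tcp_pos: [0.4954, -0.1891, 0.1734]
eef_rot: [[-1.0, -0.001, 0.0], [-0.001, 1.0, -0.0], [-0.0, -0.0, -1.0]]
ft_force: [-0.7, 2.2, 15.4]
finger_gap: 0.0173
gripper_force: 45.0
```

Request:
drive_tool(
  series=[
    [0, 0, 0, 0, 0, 0],
    [0, 0, 0, 0, 0, 0],
    [0, 0, 0, 0, 0, 0],
    [0, 0, 0, 0, 0, 0],
    [0, 0, 0, 0, 0, 0],
    [0, 0, 0, 0, 0, 0],
    [0, 0, 0, 0, 0, 0],
    [0, 0, 0, 0, 0, 0],
  ],
)

```text
time: 14.42
tcp_pos: [0.4953, -0.1891, 0.1734]
eef_rot: [[-1.0, -0.001, 0.0], [-0.001, 1.0, -0.0], [-0.0, -0.0, -1.0]]
ft_force: [-1.7, 1.6, 14.7]
finger_gap: 0.017
gripper_force: 45.0
```

```bash
python3 - <<'E'
from h import *
L=[]
for i in range(4):
    im=optics.camera('scene' if i<3 else 'wrist'); L.append(sense()['ft_force'])
    cv2.imwrite(f'pics/p{i}.png',im[:,:,::-1])
print(np.round(L,1),sense()['tcp_pos'],sense()['time'])
a=cv2.imread('pics/p0.png')[175:275,240:350]; b=cv2.imread('pics/p3.png')[200:350,220:340]
cv2.imwrite('pics/p.png',np.hstack([cv2.resize(a,(440,400),interpolation=2),cv2.resize(b,(320,400),interpolation=2)]))
E
```

```text
[[-0.4  2.1 15.3]
 [-1.8  0.9 14.1]
 [-2.   1.3 15.4]
 [-0.8  1.6 15.7]] [ 0.49537602 -0.18911697  0.17343825] 14.6167
```

View pics/p.png

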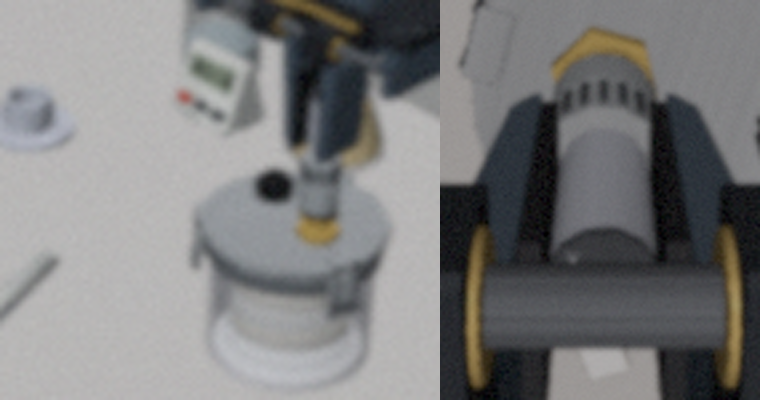

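The scene shows the gauge seated on the valve. In the wrist view a white patch has appeared behind the bar at about (280,335), probably the rod. I held about 16.6 N for roughly 1.9 s and will now lift and confirm the rod.

Request:
drive_tool(
  series=[
    [0, 0, -0.006, 0, 0, 0],
    [0, 0, -0.012, 0, 0, 0],
    [0, 0, -0.02, 0, 0, 0],
    [0, 0, -0.03, 0, 0, 0],
    [0, 0, -0.04, 0, 0, 0],
    [0, 0, -0.04, 0, 0, 0],
    [0, 0, -0.03, 0, 0, 0],
    [0, 0, -0.015, 0, 0, 0],
    [0, 0, -0.005, 0, 0, 0],
    [0, 0, 0, 0, 0, 0],
  ],
)

```text
time: 15.45
tcp_pos: [0.4951, -0.189, 0.2225]
eef_rot: [[-1.0, -0.001, 0.0], [-0.001, 1.0, -0.0], [-0.0, -0.0, -1.0]]
ft_force: [0.9, -0.1, -2.5]
finger_gap: 0.017
gripper_force: 45.0
```

```bash
python3 - <<'E'
from h import *
m,im=shot('wrist','w8'); s=sense(); R=s['eef_rot'];t=s['tcp_pos'];print(t,s['ft_force'],s['time'])
for e in(0,.012,.018,.025):print(e,proj(m,t+R@[0,0,-.043-e]))
for f in('w5','w8','p3'):
    b=cv2.imread(f'pics/{f}.png')[325:400,265:300];print(f,b[5:75:7,17].tolist())
E
```

```text
[ 0.49497219 -0.18894897  0.2220971 ] [ 0.37095317 -0.65200107 -1.29640085] 15.5
0 [279.91876014 308.84116046]
0.012 [279.77527643 325.70780616]
0.018 [279.69440534 335.22018728]
0.025 [279.59099666 347.38989543]
w5 [[105, 103, 106], [149, 150, 154], [150, 152, 155], [150, 151, 156], [150, 152, 156], [53, 87, 102], [47, 82, 98], [46, 80, 96], [25, 22, 16], [24, 22, 18]]
w8 [[118, 117, 119], [170, 171, 172], [148, 148, 154], [148, 151, 153], [148, 149, 153], [52, 85, 101], [51, 84, 101], [48, 80, 96], [26, 25, 22], [17, 11, 14]]
p3 [[117, 115, 116], [171, 172, 173], [148, 149, 154], [150, 151, 155], [148, 151, 153], [49, 80, 97], [46, 81, 96], [49, 81, 97], [27, 27, 23], [21, 16, 17]]
```

The rod stands out with its white tip at v ≈ 340, about 18 mm of travel. I'll carry the gauge back to the stand.

Request:
drive_tool(
  series=[
    [-0.012, 0.06, 0, 0, 0, 0],
    [-0.024, 0.12, 0, 0, 0, 0],
    [-0.028, 0.15, 0, 0, 0, 0],
    [-0.028, 0.15, 0, 0, 0, 0],
    [-0.028, 0.15, 0, 0, 0, 0],
    [-0.028, 0.15, 0, 0, 0, 0],
    [-0.028, 0.15, 0, 0, 0, 0],
    [-0.028, 0.15, 0, 0, 0, 0],
    [-0.028, 0.15, 0, 0, 0, 0],
    [-0.028, 0.15, 0, 0, 0, 0],
    [-0.018, 0.086, 0, 0, 0, 0],
    [-0.01, 0.05, 0, 0, 0, 0],
  ],
)

```text
time: 16.5
tcp_pos: [0.5669, 0.1925, 0.2215]
eef_rot: [[-1.0, -0.002, -0.001], [-0.002, 1.0, -0.0], [0.001, -0.0, -1.0]]
ft_force: [0.3, -1.1, -2.2]
finger_gap: 0.0169
gripper_force: 45.0
```

Request:
drive_tool(
  series=[
    [0, 0, 0, 0, 0, 0],
    [0, 0, 0, 0, 0, 0],
    [0, 0, 0, 0, 0, 0],
    [0, 0, 0, 0, 0, 0],
  ],
)

```text
time: 16.83
tcp_pos: [0.5667, 0.1888, 0.222]
eef_rot: [[-1.0, 0.001, -0.0], [0.001, 1.0, -0.0], [0.0, -0.0, -1.0]]
ft_force: [-0.5, -0.9, -2.7]
finger_gap: 0.0175
gripper_force: 45.0
```

```bash
python3 - <<'E'
from fit import *
m,im=shot('wrist','w9'); s=sense(); t=s['tcp_pos'];print(t,s['eef_rot'],s['ft_force'],s['time'])
for f in('w3','w8','w9'):
    g=G(f'pics/{f}.png');L=star(g,(281.4,238.5),14,23,range(-165,-10,5))
    print(f,L[:,1].min(),np.median(L[:6,0]),np.median(L[-6:,0]), 218+np.gradient(g[218:250,281])[14:].argmax()+14)
print('off world',.5671-t[0],.1900-t[1])
E
```

```text
[0.56678366 0.18889786 0.2221523 ] [[-9.99999721e-01  7.23928935e-04 -1.85647055e-04]
 [ 7.23954086e-04  9.99999729e-01 -1.35443685e-04]
 [ 1.85548953e-04 -1.35578047e-04 -9.99999974e-01]] [ 0.753962    0.25347767 -1.57308266] 16.8833
w3 219.95325 264.03357 297.9084 239
w8 215.84943 264.03357 297.9084 239
w9 219.95325 264.03357 297.9084 238
off world 0.00031633514800744056 0.0011021359733491831
```

Request:
drive_tool(
  series=[
    [-0.001, 0.004, 0.03, 0, 0, 0],
    [0, 0, 0.06, 0, 0, 0],
    [0, 0, 0.09, 0, 0, 0],
    [0, 0, 0.09, 0, 0, 0],
    [0, 0, 0.09, 0, 0, 0],
    [0, 0, 0.09, 0, 0, 0],
    [0, 0, 0.05, 0, 0, 0],
    [0, 0, 0.028, 0, 0, 0],
    [0, 0, 0, 0, 0, 0],
    [0, 0, 0, 0, 0, 0],
    [0, 0, 0, 0, 0, 0],
  ],
)

```text
time: 17.8
tcp_pos: [0.5679, 0.1912, 0.0914]
eef_rot: [[-1.0, -0.0, 0.002], [-0.0, 1.0, 0.0], [-0.002, 0.0, -1.0]]
ft_force: [-0.4, -0.8, -2.5]
finger_gap: 0.0172
gripper_force: 45.0
```

Request:
drive_tool(
  series=[
    [0, 0, 0, 0, 0, 0],
    [0, 0, 0, 0, 0, 0],
    [0, 0, 0, 0, 0, 0],
  ],
)

```text
time: 18.05
tcp_pos: [0.5674, 0.1912, 0.0908]
eef_rot: [[-1.0, -0.001, 0.001], [-0.001, 1.0, 0.0], [-0.001, 0.0, -1.0]]
ft_force: [-0.4, -1.4, -1.7]
finger_gap: 0.0172
gripper_force: 45.0
```

Request:
drive_tool(
  series=[
    [0.001, -0.005, 0, 0, 0, 0],
    [0, 0, 0, 0, 0, 0],
    [0, 0, 0, 0, 0, 0],
    [0, 0, 0, 0, 0, 0],
  ],
)

```text
time: 18.38
tcp_pos: [0.5669, 0.1898, 0.0902]
eef_rot: [[-1.0, -0.001, -0.0], [-0.001, 1.0, 0.0], [0.0, 0.0, -1.0]]
ft_force: [-0.5, 0.0, -2.0]
finger_gap: 0.0171
gripper_force: 45.0
```

Good. I'll lower it into the well, slowing at the end.

Request:
drive_tool(
  series=[
    [0, 0, 0.02, 0, 0, 0],
    [0, 0, 0.02, 0, 0, 0],
    [0, 0, 0.02, 0, 0, 0],
    [0, 0, 0.01, 0, 0, 0],
    [0, 0, 0, 0, 0, 0],
    [0, 0, 0, 0, 0, 0],
  ],
)

```text
time: 18.88
tcp_pos: [0.5667, 0.1898, 0.0723]
eef_rot: [[-1.0, -0.001, -0.001], [-0.001, 1.0, -0.0], [0.001, -0.0, -1.0]]
ft_force: [-0.3, -0.3, -1.5]
finger_gap: 0.017
gripper_force: 45.0
```

Request:
drive_tool(
  series=[
    [0, 0, 0.02, 0, 0, 0],
    [0, 0, 0.02, 0, 0, 0],
    [0, 0, 0.014, 0, 0, 0],
    [0, 0, 0.01, 0, 0, 0],
    [0, 0, 0, 0, 0, 0],
    [0, 0, 0, 0, 0, 0],
  ],
)

```text
time: 19.38
tcp_pos: [0.5668, 0.1897, 0.0565]
eef_rot: [[-1.0, -0.001, -0.0], [-0.001, 1.0, -0.0], [0.0, -0.0, -1.0]]
ft_force: [0.3, -0.6, -1.4]
finger_gap: 0.0173
gripper_force: 45.0
```

Request:
drive_tool(
  series=[
    [0, 0, 0.004, 0, 0, 0],
    [0, 0, 0.001, 0, 0, 0],
    [0, 0, 0, 0, 0, 0],
    [0, 0, 0, 0, 0, 0],
  ],
)

```text
time: 19.72
tcp_pos: [0.567, 0.1898, 0.0555]
eef_rot: [[-1.0, -0.001, 0.0], [-0.001, 1.0, 0.0], [-0.0, 0.0, -1.0]]
ft_force: [0.1, 0.2, -1.5]
finger_gap: 0.0172
gripper_force: 45.0
```

Request:
drive_tool(
  series=[
    [0, 0, 0.001, 0, 0, 0],
    [0, 0, 0, 0, 0, 0],
    [0, 0, 0, 0, 0, 0],
  ],
)

```text
time: 19.97
tcp_pos: [0.5669, 0.1898, 0.0552]
eef_rot: [[-1.0, -0.001, 0.0], [-0.001, 1.0, -0.0], [-0.0, -0.0, -1.0]]
ft_force: [-0.1, -0.2, -2.1]
finger_gap: 0.0173
gripper_force: 45.0
```

Request:
drive_tool(
  series=[
    [0, 0, 0.001, 0, 0, 0],
    [0, 0, 0, 0, 0, 0],
    [0, 0, 0, 0, 0, 0],
  ],
)

```text
time: 20.22
tcp_pos: [0.567, 0.1898, 0.055]
eef_rot: [[-1.0, -0.001, 0.0], [-0.001, 1.0, 0.0], [-0.0, 0.0, -1.0]]
ft_force: [0.2, -0.1, -1.2]
finger_gap: 0.0171
gripper_force: 45.0
```

Request:
drive_tool(
  series=[
    [0, 0, 0.001, 0, 0, 0],
    [0, 0, 0, 0, 0, 0],
    [0, 0, 0, 0, 0, 0],
  ],
  force=5,
)

```text
time: 20.47
tcp_pos: [0.567, 0.1898, 0.0549]
eef_rot: [[-1.0, -0.001, 0.0], [-0.001, 1.0, 0.0], [-0.0, 0.0, -1.0]]
ft_force: [-0.6, 0.4, 2.2]
finger_gap: 0.018
gripper_force: 5.0
```

Request:
drive_tool(
  series=[
    [0, 0, 0, 0, 0, 0],
    [0, 0, 0, 0, 0, 0],
    [0, 0, 0, 0, 0, 0],
    [0, 0, 0, 0, 0, 0],
    [0, 0, 0, 0, 0, 0],
    [0, 0, 0, 0, 0, 0],
    [0, 0, 0, 0, 0, 0],
    [0, 0, 0, 0, 0, 0],
    [0, 0, 0, 0, 0, 0],
    [0, 0, 0, 0, 0, 0],
  ],
  jaw=0.5,
)

```text
time: 21.3
tcp_pos: [0.5669, 0.1898, 0.0546]
eef_rot: [[-1.0, -0.001, -0.0], [-0.001, 1.0, -0.0], [0.0, -0.0, -1.0]]
ft_force: [-0.7, 0.5, 0.1]
finger_gap: 0.0681
gripper_force: 0.0
```

Request:
drive_tool(
  series=[
    [0, 0, -0.04, 0, 0, 0],
    [0, 0, -0.1, 0, 0, 0],
    [0, 0, -0.12, 0, 0, 0],
    [0, 0, -0.12, 0, 0, 0],
    [0, 0, -0.12, 0, 0, 0],
    [0, 0, -0.1, 0, 0, 0],
    [0, 0, -0.04, 0, 0, 0],
    [0, 0, 0, 0, 0, 0],
    [0, 0, 0, 0, 0, 0],
  ],
)

```text
time: 22.05
tcp_pos: [0.5667, 0.1897, 0.2145]
eef_rot: [[-1.0, -0.0, 0.0], [-0.0, 1.0, 0.0], [-0.0, 0.0, -1.0]]
ft_force: [-0.9, 0.1, -0.6]
finger_gap: 0.0683
gripper_force: 0.0
```

```bash
python3 - <<'E'
from h import *
m,im=shot('wrist','w10');ms,sc=shot('scene','s10'); s=sense();print(s['tcp_pos'],s['ft_force'],s['time'])
for e in(0,.012,.018,.025):print(e,proj(m,[.567,.19,.098+e]))
a=sc[160:220,215:275,::-1]; b=im[120:260,210:350,::-1]
cv2.imwrite('pics/f.png',np.hstack([cv2.resize(a,(390,390),interpolation=2),cv2.resize(b,(390,390),interpolation=2)]))
E
```

```text
[0.56603192 0.18955    0.21309149] [-0.84962242  0.17479947  0.08825829] 22.15
0 [281.01569929 207.23807071]
0.012 [280.99528193 211.19113195]
0.018 [280.98444662 213.28906152]
0.025 [280.97123164 215.84781218]
```

View pics/f.png

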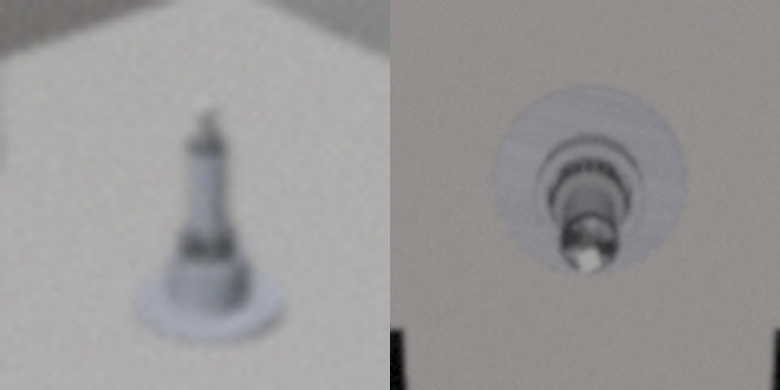

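The gauge stands upright in its cup with the rod clearly out: the cap is at about (281,213), about 16–18 mm of travel. The gripper is clear, so I'm handing in.

```bash
python3 -c "
from workcell import hand_in
print(hand_in())"
```

```text
the job is handed in; nothing more can be done
None
```

Job handed in: I held the gauge sealed on the valve at about 16–17 N for roughly 1.9 s, then set it back upright in its stand with the rod out about 16–18 mm; it took 22 s, and I saw no sign of anything else being touched.

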